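# Prop open the guard of a microscope lamp supply and turn its trim knob up to the set stop

## Task

On the microscope lamp supply, swing the spring-closed clear guard up and back until its steel stay leg drops behind the catch, then let the guard down gently so that it stands propped open by itself. Then turn the trim knob under it clockwise until its pointer nose bears snugly against the stop peg, without forcing it, and let go of it there. Leave the guard propped and the rest of the bench undisturbed.

Things in the scene. Friction and masses are not known exactly. Their poses are not given: they have to be found in the camera images.
- supply: Lamp supply: a low white steel box, immovable, 230 mm deep (x), 200 wide (y), 90 high. Origin: centre of its underside; z up, its front (read-out, switch) faces -x. The front 145 mm is an open well, floor 55 mm above the origin, 180 mm wide inside, between side rails 10 mm thick and 88 mm high on which the guard closes. Rear block 83 mm deep.
- guard (a joint): Angle of the clear guard plate, rad: 0 closed over the well, growing as it swings up and back to its stop at 1.85. 147 mm from hinge to front edge, 196 wide, 4 thick. A spring hinge always presses it shut (0.3 to 0.55 N m: 2 to 3.5 N at the grip), even past upright: let go, it snaps down. Past 1.70 the stay has dropped behind the catch; let down from there, the stay takes the load at 1.45 to 1.42.
- grip (a point): Centre of the guard's grip: a black round sleeve, 16 mm thick, 34 mm long along the hinge line (y), turning freely on a cross pin at the end of a 12 mm wide tongue, 25 mm in front of the guard's front edge, 172 mm from the hinge line. x towards the hinge, y along it (left), z out of the guard's upper face. Closed: 91 mm above the bench, nothing below. It can be pinched by its flat ends from above.
- guard_hinge (a point): Middle of the guard's hinge line: 91 mm above the bench, 30 mm behind the middle of the supply; the line runs along y of the supply. Axes as the grip's.
- stay_foot (a point): Centre of the round foot (6 mm thick) of the steel stay, a leg 83 mm long hinged under the guard 45 mm from its hinge, 72 mm right (-y) of the middle. As the guard rises the foot trails rearwards on the well floor (58 mm above the bench), climbs the catch's ramp and drops behind its step; seated, it is 40 mm in front of the hinge line.
- catch_step (a point): Upper rear edge of the steel catch on the well floor, 72 mm right of the middle: a ramp 18 mm wide rising rearwards to a step 6.5 mm high, whose rear face (this point) is 43.5 mm in front of the hinge line.
- knob_grip (a point): Centre of the trim knob's bar grip, on its upright axis, 76 mm above the bench, 102 mm in front of the hinge line, 12 mm left of the middle. Black bar 46 mm long (x), 12 wide (y), from 62 to 87 mm above the bench, on a skirt of radius 26 mm, top at 62. -x is the pointer end (white line). Drags with 0.08 N m. At the start the pointer is 0.25 to 0.75 rad anticlockwise (from above) of the front.
- knob_nose (a point): Centre of the knob's pointer nose, a lug 6 mm wide sticking out of the skirt under the pointer end; 31 mm from the knob's axis, 61 mm above the bench; turns with the knob. It meets the stop peg after 0.4 to 1.4 rad of clockwise turn, felt as a rise of torque about the knob's axis above the drag: 0.1 N m for every 3.2 N on the peg (steep: 3 to 6 N per 0.01 rad). Let go, the drag keeps it bearing.
- stop_screw (a point): Screw of the stop peg, on the flat aluminium collar clamped round the knob at a setting that varies, clockwise of the nose; 31 mm from the knob's axis, level with the nose. The steel peg, 8 mm thick, top 64 mm above the bench, is an eccentric: centre 2 mm off the screw, any way round, so nose and screw are 5 to 9 mm apart when nose and peg meet. 2 to 15 N on the peg is snug, more is forcing.
- objective: Spare steel objective lens, 25 mm diameter, 44 mm high, standing on the rear block. Origin: centre of its foot.
- beaker: Glass beaker, 68 mm diameter, 85 mm high, to the left of the supply. Origin: centre of its foot.
- small_beaker: Small glass beaker, 46 mm diameter, 55 mm high, to the left of the supply. Origin: centre of its foot.
- amber_bottle: Amber glass bottle with black cap, 44 mm diameter, 85 mm high, to the right of the supply. Origin: centre of its foot.
- slide_box: Grey slide box, 90 by 35 by 30 mm, long along its x, to the right of the supply. Origin: centre of its underside.
- petri_dish: Clear lidded petri dish, 91 mm diameter, 16 mm high, lying on the bench to the robot's right. Origin: centre of its underside.
- lens_brush: Lens brush, 150 mm long, lying on the bench to the robot's left. Origin: middle of its underside.

How it is judged (in metres and radians):
On the way, in this order (a step that is already met when the one before it is completed fails the run):
1. the guard stands propped open on its stay, let go (value of joint guard between 1.38 and 1.52 rad and contact force between the fingers and guard below 0.05 N), for 0.3 s.
2. the knob's nose bears snugly against the stop peg (contact force between trim and stop_collar above 2 N), for 0.2 s.
At the end, for the whole second after the job is handed in: The guard stands still by itself, propped on its stay (joint guard between 1.38 and 1.52 rad), and the knob, let go, still bears with its nose against the stop peg (more than 0.3 N) (value of joint guard between 1.38 and 1.52 rad and contact force between trim and stop_collar above 0.3 N and velocity of joint guard between -0.05 and 0.05 rad/s); the robot touches nothing.
It fails at once if the guard is let fall, shut or onto its stay (faster than 2.5 rad/s downwards) (velocity of joint guard below -2.5 rad/s).
It fails at once if the knob is forced against the stop peg (more than 15 N) (contact force between trim and stop_collar above 15 N).
It fails at once if a bystander is moved by more than 30 mm or tipped (distance of any of objective, beaker, small_beaker, amber_bottle, slide_box, petri_dish, lens_brush from where it was at the start of the episode above 0.03 m or angle between any of objective, beaker, small_beaker, amber_bottle's own z axis and vertical above 0.5 rad).
It also fails if it takes over 72 s, if anything falls off the work surface, if the arm or the gripper's body presses on something with over 40 N, if the wrist force passes 120 N, or if a joint passes its speed limit or range.

## Robot

A 7-joint arm with a two-finger parallel gripper is mounted at the origin on the work surface. World frame = base frame: x ahead of the robot, y to its left, z up, the work surface at z = 0. Lengths are in mm, angles in rad, forces in N, time in s.
With the tool pointing down it reaches from about 400 to 850 mm from the base axis. Payload 10.4 kg.
Tool frame: the origin (TCP) lies between the finger pads; the fingertips stand 14 mm ahead of it and the grasp point (between the pads) lies 5 mm behind it; z points along the fingers, y is the line along which they close (so a half turn about z gives the same grasp; the last joint's range is limited). The gripper opens to 87 mm and grips with 3 to 60 N. Pads are 19 mm wide; open, the fingers measure 117 mm over their backs; the gripper's body (75 mm by 190 mm) begins 51 mm behind the grasp point.
Start: joints at [-1.128, 0.332, -0.065, 1.46, 0.022, 1.35, -0.088], TCP at [280.703, 558.444, 212.076] pointing down, gripper open.
Joint ranges: [-2.6, 2.6], [-0.5, 2.12], [-1.47, 1.34], [0.16, 2.42], [-1.27, 4.41], [0.06, 2.06], [-2.6, 2.6]. Speed limits (rad/s): [2.22, 2.22, 2.79, 2.79, 3.14, 3.14, 3.14].

## Interface

Orientations are given as a unit quaternion [x, y, z, w].
In Python, from workcell import manip, eyes gives the robot as it stands.
- The arm moves only by the shell command python3 -m pendant 'ROWS' [FORCE]. ROWS is a JSON object of lists of equal length, an entry for each row: "twist": the turn, a rotation vector about the tool's x, y, z each as a share of 360 degrees, from -1 to 1, a list of three; "delta_pos": the shift along the tool's x, y, z each as a share of 1000 mm, from -1 to 1, a list of three; "fingers": the opening, from 0 (shut) to 1 (fully open). In form: {"twist": [[ax, ay, az], ...], "delta_pos": [[dx, dy, dz], ...], "fingers": [fingers, ...]}. A call has 1 to 10 rows; each row is the pose to reach, as a shift and turn from the pose commanded when the call began, along the tool's axes at that moment, turning the shorter way round; what a row does not reach only later rows make up. A row lasts 1/10 s, in which the tool goes at most 50 mm and 8.59 degrees, less where a joint would pass 70% of its speed; a pose out of reach is approached as far as the arm can. A call with a number of a shift or a turn outside -1 to 1 is refused whole. A call with a gripper value outside its range is refused whole. The fingers move at their own pace and stop on an object; FORCE is the grip in N (left out, the last holds). Time passes only in rows, so rows that repeat a pose let the fingers close. It gives the time, the measured TCP pose, the force, the opening and the grip force at its end, in the units of the state.
- manip.sense(): the state, without advancing time (a new reading comes with each control period).
- eyes.get_image(name): name is "scene" or "side" or "wrist"; returns a dict with "color" (384x512x3 uint8, blue, green, red), "depth" (384x512 float32, mm along the optical axis (not along the pixel's ray), 0 where there is no reading), "camera_matrix" (3x3 intrinsics, pixels), "k1" (the pictures are not rectified: a ray, as slopes to the right and down, at radius r is drawn at 1 + k1 r^2 times it, then the intrinsics apply), "origin" and "rotation" of the camera in the world. Camera axes: x right, y down, z forward; pixel columns grow to the right and rows downward; lengths in mm; the calibration is good to about 2 mm. A picture is of the moment at which its call begins.
- manip.finish_job(): hands the job in; it is judged then, once.
The state is a dict: "time_s": time; "joints": joint angles; "qd": joint speeds; "effort": joint torques, N m; "ee_pos": TCP position; "eef_rot": TCP orientation; "ft_force": force on the tool from outside, world axes, zero at the start; "torque": the same for the moment, N m; "grip_width": opening from 0.0 (shut) to 1.0 (fully open); "grasp_force": force on a finger pad.
Only numpy, scipy, OpenCV 4.12 (cv2) and the standard library are available. Lean on these libraries where they do the work, as an engineer would, in place of code of your own. Each camera call takes 0.05 s, during which the arm holds its last target. There are 200 camera calls.

## Working session

There is one attempt and no reset: what is moved stays moved. The work goes in short steps, Python scripts to look and compute and a shell command to move; the robot and the scene stay as the last step left them, time stands still between calls to the robot, and variables do not carry over. Pictures are saved under pics/ and viewed, at most 10 in all, crops included, and the job is handed in when it is done.

```bash
ls; mkdir -p pics
cat > h.py <<'E'
import numpy as np, cv2
from workcell import manip, eyes
from scipy.spatial.transform import Rotation as R
def ray(im,uv):
    K=np.array(im["camera_matrix"]);D=np.array([im["k1"],0,0,0,0.])
    p=cv2.undistortPoints(np.array(uv,float).reshape(-1,1,2),K,D).reshape(-1,2)
    d=np.c_[p,np.ones(len(p))]@np.array(im["rotation"]).T
    return np.array(im["origin"]),d
def plane(im,uv,z):
    o,d=ray(im,uv); return o+d*((z-o[2])/d[:,2])[:,None]
def deep(im,uv):
    o,d=ray(im,uv); uv=np.array(uv,int).reshape(-1,2)
    return o+d*np.array([im["depth"][v,u] for u,v in uv])[:,None]
def proj(im,P):
    Rm=np.array(im["rotation"]);rv=cv2.Rodrigues(Rm.T)[0];t=-Rm.T@np.array(im["origin"])
    return cv2.projectPoints(np.array(P,float).reshape(-1,1,3),rv,t,np.array(im["camera_matrix"]),np.array([im["k1"],0,0,0,0.]))[0].reshape(-1,2)
E
python3 - <<'E'
from h import *
import pickle
s=manip.sense();print(s)
ims={n:eyes.get_image(n) for n in("scene","side")}
pickle.dump(ims,open("i0.pkl","wb"))
for n,i in ims.items(): print(n,i["origin"],i["rotation"],i["k1"])
cv2.imwrite("pics/a.png",cv2.resize(ims["scene"]["color"],(800,600),interpolation=cv2.INTER_CUBIC))
cv2.imwrite("pics/b.png",cv2.resize(ims["side"]["color"],(800,600),interpolation=cv2.INTER_CUBIC))
E
```

```text
pics
{'time_s': 0.0, 'joints': array([-1.12761927,  0.3328904 , -0.0647008 ,  1.46090196,  0.02161579,
        1.34987971, -0.0884841 ]), 'qd': array([-7.60244602e-04,  4.03736304e-04, -4.21501175e-07, -1.66905585e-03,
        1.75388788e-04, -2.86801179e-03,  1.95121961e-03]), 'effort': array([-5.54921171e-04, -6.23250389e+01,  2.45233392e-02, -3.89905787e+01,
       -6.12738566e-02,  3.97011079e-02,  1.24910630e-04]), 'ee_pos': array([280.53748719, 558.07828165, 211.26116337]), 'eef_rot': array([ 2.30769379e-01,  9.73008230e-01, -6.80826118e-04, -1.22073991e-04]), 'ft_force': array([ 0.19819889, -0.18086729, -0.54502326]), 'torque': array([-0.03382837, -0.01908023, -0.03959911]), 'grasp_force': 0.0, 'grip_width': 0.9974525484507321}
scene [1086.5923242   747.81637908  770.38472353] [ 0.27154189  0.84476963 -0.43657623 -0.14842669] -0.06710725245694983
side [  34.12319873 -854.50560969  915.50454968] [ 0.87418087 -0.2414948   0.11194164 -0.40614917] 0.044241215017640494
```

View pics/a.png

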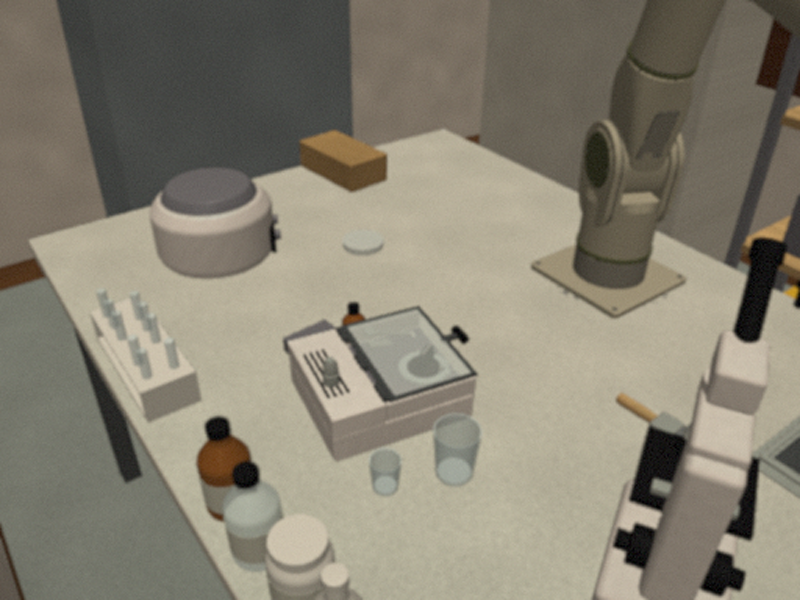

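View pics/b.png

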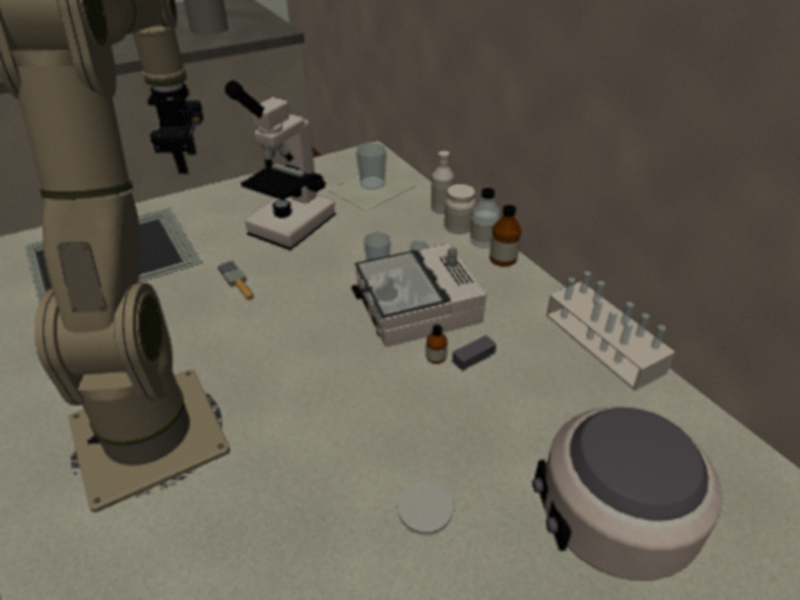

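Scene (800-px scale): grip at (459,335), guard front corners (418,310) and (474,374), rear block corners near (287,350) and (332,437). Side: grip at (359,291), supply from (355,262) to (483,295).

```bash
sed -i 's/np.array(im\["rotation"\])/RM(im)/g' h.py
cat >> h.py <<'E'
def RM(im):
    r=np.array(im["rotation"],float); return r if r.shape==(3,3) else R.from_quat(r).as_matrix()
E
python3 - <<'E'
from h import *
import pickle
ims=pickle.load(open("i0.pkl","rb"))
f=.64
for n,pts in (("scene",[(459,335,91),(418,310,93),(474,374,93),(287,350,90),(332,434,90),(456,470,0),(385,488,0),(354,320,70)]),("side",[(359,291,91),(355,265,93),(382,318,93),(483,293,90),(447,248,90),(437,357,0),(474,355,15)])):
    for u,v,z in pts: print(n,(u,v),plane(ims[n],[(u*f,v*f)],z)[0].round(1), deep(ims[n],[(u*f,v*f)])[0].round(1))
ro=[]
for n,(u,v) in (("scene",(459,335)),("side",(359,291))):
    im=ims[n];u,v=int(u*f),int(v*f);g=im["color"].max(2)[v-14:v+14,u-14:u+14]
    np.set_printoptions(linewidth=200); print(n,u-14,v-14);print(g)
E
```

```text
scene (459, 335) [471.3  76.3  91. ] [475.8  81.3  96. ]
scene (418, 310) [484.6 -14.6  93. ] [484.2 -15.1  92.6]
scene (474, 374) [516.7 165.3  93. ] [515.7 164.2  91.8]
scene (287, 350) [714. -48.  90.] [ 668.1 -145.9    6.2]
scene (332, 434) [752.4 147.6  90. ] [738.6 122.9  61.9]
scene (456, 470) [600.6 233.4   0. ] [624.7 258.8  38.1]
scene (385, 488) [703.3 201.5   0. ] [713.6 216.2  20.7]
scene (354, 320) [570.8 -78.9  70. ] [562.4 -92.4  58.6]
side (359, 291) [471.3  66.8  91. ] [468.4  60.5  96.6]
side (355, 265) [505.2 150.4  93. ] [559.6 266.4  -1.9]
side (382, 318) [470.  -35.2  93. ] [492.4   7.   50.6]
side (483, 293) [693.  -72.3  90. ] [695.2 -69.8  87.3]
side (447, 248) [719.6 103.3  90. ] [720.8 104.9  88.6]
side (437, 357) [ 557.7 -107.9    0. ] [ 546.6 -123.8   19.5]
side (474, 355) [ 617.4 -154.2   15. ] [ 609.8 -163.3   26.7]
scene 279 200
[[186 182 180 185 187 187 183 184 182 184 182 182 180 182 180 185 185 182 184 183 179 180 181 184 185 185 185 183]
 [184 185 183 184 182 187 188 185 185 187 181 184 186 180 184 182 187 183 182 185 183 181 182 179 181 181 185 1
[... 5528 characters left out ...]
  65 101]
 [133 133 132 130 131 130 130 133 132 131 133 134 133 133 132 132 126 100  48  23  49  80  98  99  75  49  55  91]
 [134 131 131 131 132 132 132 132 130 130 132 134 134 132 133 132 131 115  76  33  44  72  86  91  73  58  50  71]
 [134 132 132 132 131 132 133 132 132 131 133 135 133 134 133 132 132 126 100  53  46  67  75  79  75  67  54  55]
 [133 133 133 133 133 133 132 130 131 132 133 135 132 132 131 131 133 132 116  77  52  66  72  80  83  72  60  49]
 [133 133 133 135 133 132 133 132 132 131 133 134 132 134 132 132 132 134 127 100  68  67  71  76  79  76  62  50]
 [132 131 135 134 135 134 133 132 134 132 131 134 133 131 133 133 133 133 132 118  91  74  70  71  80  83  69  56]]
```

```bash
python3 -m pendant '{"twist":[[0,0,-0.048],[0,0,-0.048],[0,0,-0.048],[0,0,-0.048],[0,0,-0.048],[0,0,-0.048],[0,0,-0.048],[0,0,-0.048],[0,0,-0.048],[0,0,-0.048]],"delta_pos":[[-0.416,-0.34,-0.09],[-0.416,-0.34,-0.09],[-0.416,-0.34,-0.09],[-0.416,-0.34,-0.09],[-0.416,-0.34,-0.09],[-0.416,-0.34,-0.09],[-0.416,-0.34,-0.09],[-0.416,-0.34,-0.09],[-0.416,-0.34,-0.09],[-0.416,-0.34,-0.09]],"fingers":[1,1,1,1,1,1,1,1,1,1]}' 20
python3 -m pendant '{"twist":[[0,0,0],[0,0,0],[0,0,0],[0,0,0]],"delta_pos":[[0,0,0],[0,0,0],[0,0,0],[0,0,0]],"fingers":[1,1,1,1]}'
python3 - <<'E'
from h import *
import pickle
s=manip.sense();print(s["ee_pos"],s["eef_rot"],s["joints"].round(2))
im=eyes.get_image("wrist");pickle.dump(im,open("w0.pkl","wb"))
print(im["origin"],RM(im).round(3))
cv2.imwrite("pics/c.png",cv2.resize(im["color"],(800,600)))
E
```

```text
time_s: 1.1
ee_pos: [481.9, 106.2, 294.9]
eef_rot: [0.082, 0.997, 0.0, -0.0]
ft_force: [1.0, -0.5, 0.0]
grip_width: 1.001
grasp_force: 0.0
time_s: 1.5
ee_pos: [481.1, 109.5, 294.2]
eef_rot: [0.081, 0.997, -0.0, -0.0]
ft_force: [-0.2, -0.3, -0.2]
grip_width: 1.002
grasp_force: 0.0
[481.10153715 109.46425167 294.24265686] [ 8.08745724e-02  9.96724221e-01 -7.07242934e-05 -3.54731664e-04] [-0.59 -0.    0.27  1.68  0.    1.47  1.09]
[416.82907151 119.46520147 466.51648979] [[ 0.16   0.958  0.237]
 [ 0.987 -0.155 -0.039]
 [-0.     0.24  -0.971]]
```

View pics/c.png

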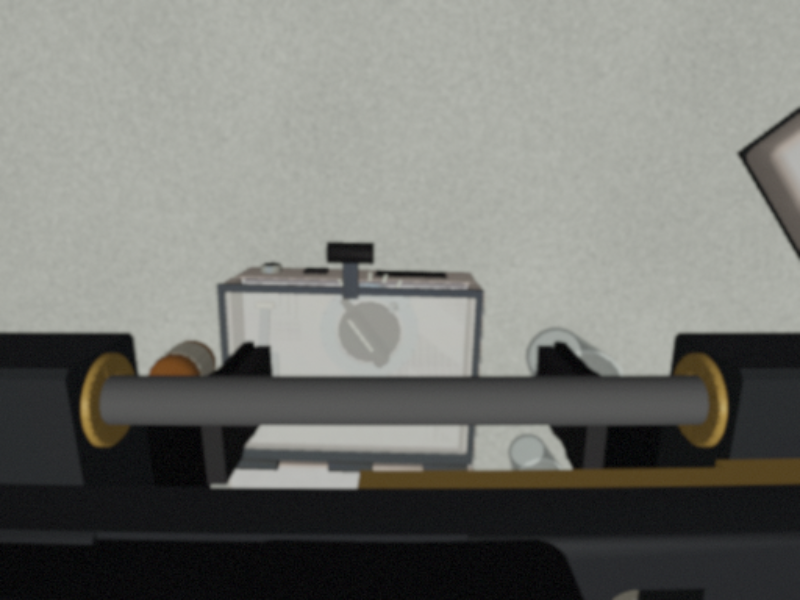

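Wrist: grip at (350,252), guard front corners (220,287) and (482,290), knob centre (369,332), pointer line heading up-left to about (345,303).

Run:
```python
from h import *
import pickle
im=pickle.load(open("w0.pkl","rb"));f=.64
for n,u,v,z in [("grip",350,248,97),("fc",220,287,93),("fc",482,290,93),("side",470,453,93),("knob",369,332,76),("ptr",345,303,87)]:
    print(n,plane(im,[(u*f,v*f)],z)[0].round(1))
g=im["color"].max(2)[140:175,190:260]; m=(g<60).astype(np.uint8)
ys,xs=np.nonzero(m[:30]); 
c=max(cv2.findContours(m,0,1)[0],key=cv2.contourArea); print(cv2.boundingRect(c),cv2.minAreaRect(c))
for r in range(10,32,2): print(140+r,[190+x for x in np.nonzero(m[r])[0]][::100],m[r].sum())
# grip across scene/side
ims=pickle.load(open("i0.pkl","rb"));A=[];b=[]
for i,uv in ((ims["scene"],(293.5,213.2)),(ims["side"],(228,186)),(im,(350*f,250*f))):
    o,d=ray(i,[uv]);d=d[0]/np.linalg.norm(d[0]);P=np.eye(3)-np.outer(d,d);A.append(P);b.append(P@o)
print(np.linalg.lstsq(np.vstack(A),np.hstack(b),rcond=None)[0])
```

```text
grip [464.3  73.3  97. ]
fc [477.6 -26.5  93. ]
fc [510.5 162.3  93. ]
side [640.7 136.5  93. ]
knob [534.   73.2  76. ]
ptr [505.6  60.8  87. ]
(20, 16, 28, 13) ((33.5, 22.0), (12.0, 27.0), 90.0)
150 [] 0
152 [] 0
154 [] 0
156 [np.int64(210)] 28
158 [np.int64(210)] 28
160 [np.int64(210)] 28
162 [np.int64(210)] 28
164 [np.int64(210)] 28
166 [np.int64(210)] 28
168 [np.int64(220)] 9
170 [] 0
[467.24427713  71.72113886  90.09230534]
```

```bash
python3 -m pendant '{"twist":[[0,0,0],[0,0,0],[0,0,0],[0,0,0],[0,0,0],[0,0,0],[0,0,0],[0,0,0],[0,0,0],[0,0,0]],"delta_pos":[[0.007,-0.039,0.03],[0.007,-0.039,0.07],[0.007,-0.039,0.11],[0.007,-0.039,0.15],[0.007,-0.039,0.18],[0.007,-0.039,0.206],[0.007,-0.039,0.206],[0.007,-0.039,0.206],[0.007,-0.039,0.206],[0.007,-0.039,0.206]],"fingers":[1,1,1,1,1,1,1,1,1,1]}'
python3 - <<'E'
from h import *
s=manip.sense();print(s["ee_pos"],s["torque"])
im=eyes.get_image("wrist")
cv2.imwrite("pics/d.png",cv2.resize(im["color"],(800,600)))
E
```

```text
time_s: 2.55
ee_pos: [469.3, 71.3, 90.1]
eef_rot: [0.082, 0.997, 0.001, 0.001]
ft_force: [-0.2, -0.8, -0.2]
grip_width: 1.001
grasp_force: 0.0
[469.27692303  71.33290045  90.06012884] [0.01429267 0.0365314  0.01101682]
```

View pics/d.png

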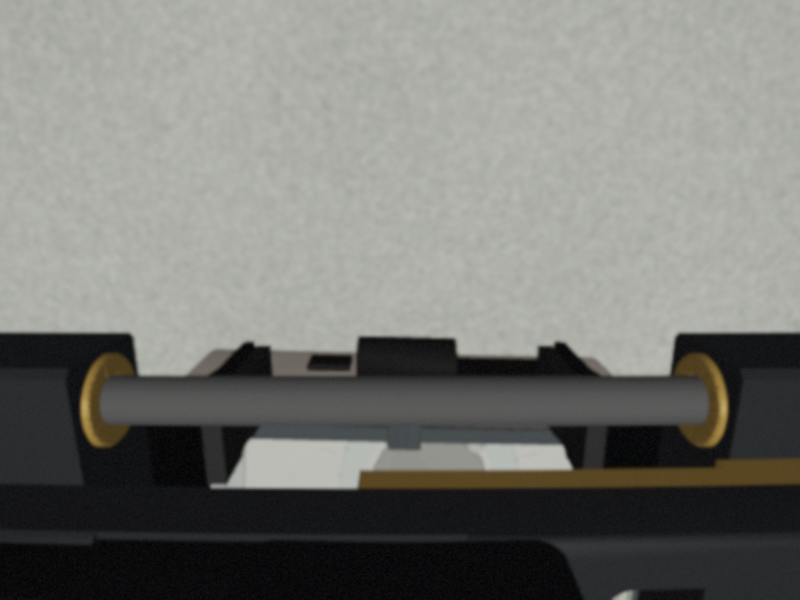

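The sleeve (358–457, about 340–375) lies centred between the fingers (270 and 540). Close.

```bash
python3 -m pendant '{"twist":[[0,0,0],[0,0,0],[0,0,0],[0,0,0],[0,0,0],[0,0,0],[0,0,0],[0,0,0]],"delta_pos":[[0,0,0],[0,0,0],[0,0,0],[0,0,0],[0,0,0],[0,0,0],[0,0,0],[0,0,0]],"fingers":[0,0,0,0,0,0,0,0]}' 25
python3 - <<'E'
import numpy as np
# arc in tool coords: tool x = -x_s, tool z = down
for a in [0.1,.2,.35,.5,.65,.8,.95,1.1,1.25,1.4,1.5,1.6,1.7,1.78,1.45,1.42]:
    print(a,round(-172*(1-np.cos(a)),1),round(-172*np.sin(a),1))
E
```

```text
time_s: 3.4
ee_pos: [468.4, 71.0, 88.7]
eef_rot: [0.082, 0.997, 0.0, 0.0]
ft_force: [0.5, 1.1, 0.6]
grip_width: 0.356
grasp_force: 0.9
0.1 -0.9 -17.2
0.2 -3.4 -34.2
0.35 -10.4 -59.0
0.5 -21.1 -82.5
0.65 -35.1 -104.1
0.8 -52.2 -123.4
0.95 -72.0 -139.9
1.1 -94.0 -153.3
1.25 -117.8 -163.2
1.4 -142.8 -169.5
1.5 -159.8 -171.6
1.6 -177.0 -171.9
1.7 -194.2 -170.6
1.78 -207.7 -168.2
1.45 -151.3 -170.7
1.42 -146.2 -170.0
```

```bash
python3 -m pendant '{"twist":[[0,0,0],[0,0,0],[0,0,0],[0,0,0],[0,0,0],[0,0,0]],"delta_pos":[[0,0,0],[0,0,0],[0,0,0],[0,0,-0.009],[-0.001,0,-0.017],[-0.001,0,-0.017]],"fingers":[0,0,0,0,0,0]}'
```

```text
time_s: 4.0
ee_pos: [470.3, 70.9, 107.1]
eef_rot: [0.082, 0.997, 0.0, 0.001]
ft_force: [0.6, -0.2, -0.1]
grip_width: 0.004
grasp_force: 0.0
```

Run:
```python
from h import *
import pickle
s=manip.sense();print(s["ee_pos"])
im=eyes.get_image("wrist");sd=eyes.get_image("side");pickle.dump((im,sd),open("w1.pkl","wb"))
t=s["ee_pos"]
print("tcp px",proj(im,[t,t+[0,0,5],t-[0,0,14]])/.64)
a=cv2.resize(im["color"],(512,384));b=cv2.resize(sd["color"][130:260,150:320],None,fx=2.2,fy=2.2,interpolation=2)
c=np.zeros((600,800,3),np.uint8);c[:286,:374]=b[:286,:374];c[:300,400:800]=cv2.resize(im["color"],(400,300));
d=cv2.imread("pics/d.png")[300:500,200:600];c[310:510,:400]=d;c[310:510,400:]=cv2.resize(im["color"],(800,600))[300:500,200:600]
cv2.imwrite("pics/e.png",c)
```

```text
[470.25435674  70.92259735 107.0516857 ]
tcp px [[404.88154853 361.42840272]
 [404.9355399  366.70188208]
 [404.7444649  348.04181521]]
```

View pics/e.png

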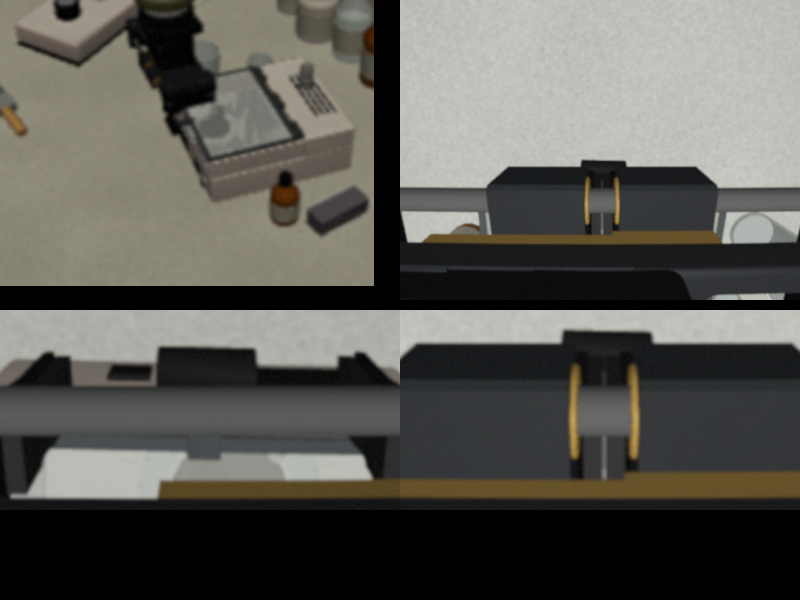

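```bash
python3 -m pendant '{"twist":[[0,0,0],[0,0,0],[0,0,0],[0,0,0],[0,0,0],[0,0,0],[0,0,0],[0,0,0],[0,0,0],[0,0,0]],"delta_pos":[[0,0,-0.03],[0,0,-0.03],[0,0,-0.03],[0,0,-0.03],[0,0,-0.03],[0,0,-0.03],[-0.002,0,-0.01],[-0.002,0,0.01],[-0.002,0,0.021],[-0.002,0,0.021]],"fingers":[0.6,0.6,0.6,0.6,0.6,0.6,0.6,0.6,0.6,0.6]}'
python3 -m pendant '{"twist":[[0,0,0],[0,0,0],[0,0,0]],"delta_pos":[[0,0,0],[0,0,0],[0,0,0]],"fingers":[0,0,0]}' 25
python3 -m pendant '{"twist":[[0,0,0],[0,0,0]],"delta_pos":[[0,0,0],[0,0,0]],"fingers":[0,0]}' 25
python3 -m pendant '{"twist":[[0,0,0],[0,0,0]],"delta_pos":[[0,0,0],[0,0,0]],"fingers":[0,0]}' 25
```

```text
time_s: 5.1
ee_pos: [470.2, 70.1, 83.2]
eef_rot: [0.082, 0.997, -0.001, -0.001]
ft_force: [-0.6, 0.4, 1.0]
grip_width: 0.592
grasp_force: 0.0
time_s: 5.4
ee_pos: [471.8, 70.6, 85.4]
eef_rot: [0.082, 0.997, 0.0, 0.001]
ft_force: [0.8, 3.6, -0.5]
grip_width: 0.412
grasp_force: 2.4
time_s: 5.6
ee_pos: [472.0, 71.5, 85.4]
eef_rot: [0.082, 0.997, 0.001, 0.001]
ft_force: [1.4, 5.5, 1.9]
grip_width: 0.371
grasp_force: 25.0
time_s: 5.8
ee_pos: [472.0, 71.5, 85.4]
eef_rot: [0.082, 0.997, 0.001, 0.001]
ft_force: [0.4, 5.6, 2.4]
grip_width: 0.374
grasp_force: 25.0
```

```bash
python3 -m pendant '{"twist":[[0,0,0],[0,0,0],[0,0,0],[0,0,0],[0,0,0]],"delta_pos":[[0,0.002,0],[0,0.002,-0.007],[-0.001,0.002,-0.017],[-0.002,0.002,-0.026],[-0.0035,0.002,-0.034]],"fingers":[0,0,0,0,0]}'
```

```text
time_s: 6.3
ee_pos: [475.1, 71.2, 119.5]
eef_rot: [0.082, 0.997, -0.0, -0.0]
ft_force: [1.9, -2.8, -3.9]
grip_width: 0.373
grasp_force: 25.0
```

```bash
python3 -m pendant '{"twist":[[0,0,0],[0,0,0],[0,0,0],[0,0,0],[0,0,0],[0,0,0],[0,0,0],[0,0,0],[0,0,0]],"delta_pos":[[-0.0043,-0.001,-0.0166],[-0.0102,-0.001,-0.0328],[-0.0177,-0.001,-0.0483],[-0.0266,-0.001,-0.0629],[-0.037,-0.001,-0.0766],[-0.0488,-0.001,-0.0892],[-0.0617,-0.001,-0.1005],[-0.0757,-0.001,-0.1105],[-0.0757,-0.001,-0.1105]],"fingers":[0,0,0,0,0,0,0,0,0]}'
```

```text
time_s: 7.2
ee_pos: [550.0, 57.1, 230.1]
eef_rot: [0.083, 0.997, -0.001, -0.0]
ft_force: [-5.6, -4.5, 1.9]
grip_width: 0.374
grasp_force: 25.0
```

```bash
python3 -m pendant '{"twist":[[0,0,0],[0,0,0],[0,0,0],[0,0,0],[0,0,0],[0,0,0],[0,0,0]],"delta_pos":[[-0.0139,-0.002,-0.0096],[-0.0296,-0.0025,-0.0166],[-0.0459,-0.003,-0.022],[-0.063,-0.003,-0.0258],[-0.08,-0.003,-0.0279],[-0.0972,-0.003,-0.0282],[-0.0972,-0.003,-0.0282]],"fingers":[0,0,0,0,0,0,0]}'
```

```text
time_s: 7.9
ee_pos: [645.5, 38.9, 257.4]
eef_rot: [0.082, 0.997, -0.0, -0.0]
ft_force: [-3.9, -2.0, 2.6]
grip_width: 0.373
grasp_force: 25.0
```

```bash
python3 -m pendant '{"twist":[[0,0,0],[0,0,0],[0,0,0],[0,0,0]],"delta_pos":[[-0.01,-0.001,-0.001],[-0.02,-0.001,0.001],[-0.031,-0.001,0.003],[-0.031,-0.001,0.003]],"fingers":[0,0,0,0]}'
python3 - <<'E'
from h import *
s=manip.sense();print(s["ee_pos"],s["ft_force"])
c=np.zeros((600,800,3),np.uint8)
a=eyes.get_image("side")["color"][110:250,190:340];b=eyes.get_image("scene")["color"][110:300,150:350]
c[:560,:400]=cv2.resize(a,(400,373),interpolation=2)[:560] if 0 else 0
c[:373,:400]=cv2.resize(a,(400,373),interpolation=2);c[:380,400:]=cv2.resize(b,(400,380),interpolation=2)
cv2.imwrite("pics/f.png",c[:380])
E
```

```text
time_s: 8.3
ee_pos: [675.8, 33.2, 253.9]
eef_rot: [0.082, 0.997, -0.0, -0.0]
ft_force: [-2.4, -2.4, -0.7]
grip_width: 0.369
grasp_force: 25.0
[675.8329266   33.18837942 253.93253007] [-2.38597518 -2.44484955 -0.65437904]
```

View pics/f.png

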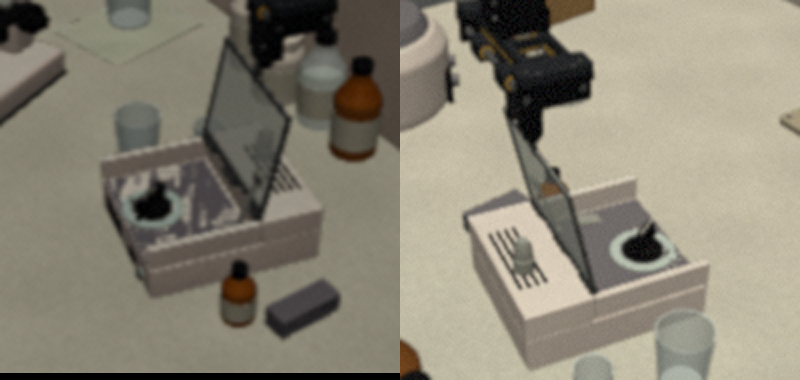

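The guard stands leaning back past upright, held by its grip (top right of both views). Now let it down slowly.

```bash
python3 -m pendant '{"twist":[[0,0,0],[0,0,0],[0,0,0],[0,0,0],[0,0,0],[0,0,0],[0,0,0],[0,0,0],[0,0,0],[0,0,0]],"delta_pos":[[0.007,0,-0.0012],[0.0135,0,-0.0024],[0.022,0,-0.0032],[0.0307,0,-0.0037],[0.039,0,-0.0037],[0.048,0,-0.0034],[0.052,0,-0.003],[0.056,0,-0.0025],[0.0585,0,-0.002],[0.0585,0,-0.002]],"fingers":[0,0,0,0,0,0,0,0,0,0]}'
python3 -m pendant '{"twist":[[0,0,0],[0,0,0],[0,0,0]],"delta_pos":[[0.002,0.001,0],[0.003,0.001,0],[0.003,0.001,0]],"fingers":[0,0,0]}'
```

```text
time_s: 9.4
ee_pos: [617.8, 44.0, 256.2]
eef_rot: [0.082, 0.997, 0.0, 0.0]
ft_force: [1.0, 4.6, -9.6]
grip_width: 0.374
grasp_force: 25.0
time_s: 9.7
ee_pos: [615.1, 44.5, 256.0]
eef_rot: [0.082, 0.997, -0.0, 0.0]
ft_force: [3.3, 2.8, -13.2]
grip_width: 0.367
grasp_force: 25.0
```

```bash
python3 -m pendant '{"twist":[[0,0,0],[0,0,0],[0,0,0],[0,0,0],[0,0,0],[0,0,0],[0,0,0]],"delta_pos":[[-0.001,0,0.002],[-0.001,0,0.002],[-0.001,0,0.002],[-0.001,0,0.002],[-0.001,0,0.002],[-0.001,0,0.002],[-0.001,0,0.002]],"fingers":[0,0,0.6,0.6,0.6,0.6,0.6]}' 
python3 -m pendant '{"twist":[[0,0,0],[0,0,0],[0,0,0],[0,0,0],[0,0,0],[0,0,0]],"delta_pos":[[0,0,-0.02],[0,0,-0.05],[0.03,0,-0.09],[0.08,0,-0.1],[0.13,0,-0.1],[0.13,0,-0.1]],"fingers":[0.7,0.7,0.7,0.7,0.7,0.7]}'
python3 - <<'E'
from h import *
import pickle
s=manip.sense();print(s["ee_pos"],s["joints"].round(2))
im=eyes.get_image("wrist");sc=eyes.get_image("scene");pickle.dump((im,sc,eyes.get_image("side")),open("w2.pkl","wb"))
c=np.zeros((600,800,3),np.uint8)
c[:300,:400]=cv2.resize(im["color"],(400,300))
c[:300,400:]=cv2.resize(sc["color"][130:280,150:350],(400,300),interpolation=2)
K=proj(im,[[536,72,76]])[0];print(K)
u,v=K.astype(int);cr=im["color"][max(v-37,0):v+38,u-50:u+50]
c[300:,:]=cv2.resize(cr,(800,cr.shape[0]*8),interpolation=2)[:300] if 0 else 0
cr=cv2.resize(cr,(400,300),interpolation=2);c[300:,:400]=cr
sd=eyes.get_image("side")["color"][130:250,190:350];c[300:,400:]=cv2.resize(sd,(400,300),interpolation=2)
cv2.imwrite("pics/g.png",c)
E
```

```text
time_s: 10.4
ee_pos: [615.9, 44.2, 254.4]
eef_rot: [0.082, 0.997, -0.0, 0.0]
ft_force: [1.1, -0.9, -0.6]
grip_width: 0.595
grasp_force: 0.0
time_s: 11.0
ee_pos: [483.4, 66.5, 355.5]
eef_rot: [0.081, 0.997, 0.001, 0.0]
ft_force: [1.4, -0.3, 0.5]
grip_width: 0.699
grasp_force: 0.0
[483.44678711  66.49693325 355.47149034] [-0.57 -0.03  0.34  1.57  0.01  1.59  1.17]
[267.99904684 194.14987065]
```

View pics/g.png

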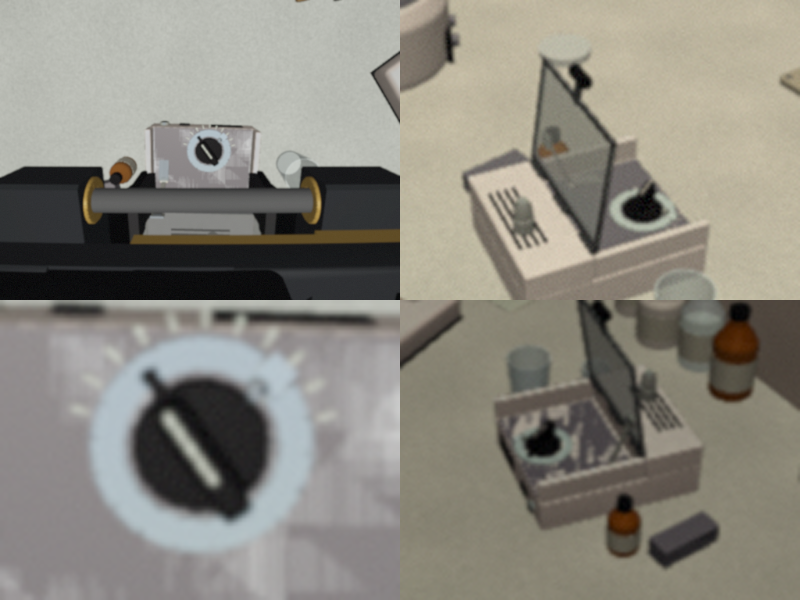

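Guard is propped. In the knob crop: bar centre (200,443), nose (150,377), peg (258,388).

Run:
```python
from h import *
import pickle
im,sc,sd=pickle.load(open("w2.pkl","rb"))
o=np.array([217,157.])
P=lambda x,y,z:plane(im,[o+np.array([x,y-300])/4],z)[0].round(1)
sk=P(200,443,62);n=P(150,377,61);p=P(258,388,64);a=P(165,412,87);b=P(214,487,87)
# skirt centroid by mask
g=im["color"].max(2)[157:232,217:317];m=(g<70).astype(np.uint8);
k=cv2.findContours(cv2.morphologyEx(m,2,np.ones((5,5))),0,1)[0];c=max((q for q in k if cv2.boundingRect(q)[1]>10),key=cv2.contourArea)
(cx,cy),r=cv2.minEnclosingCircle(c);M=cv2.moments(c);print(cx*4,cy*4+300,r*4,M['m10']/M['m00']*4,M['m01']/M['m00']*4+300)
print("skirt",sk,"nose",n,"peg",p,"line",a,b,"mid",(a+b)/2)
for q in(n,p):
    d=q-sk;print(np.hypot(d[0],d[1]),np.degrees(np.arctan2(d[1],d[0])))
d=a-b;print("bar deg",np.degrees(np.arctan2(d[1],d[0])))
t=manip.sense()["eef_rot"];print("tool y deg",np.degrees(np.arctan2(*R.from_quat(t).as_matrix()[[1,0],1])))
# knob from hinge geometry: grip closed (470,71.5)
x=np.array([.987,-.162]);y=np.array([.162,.987]);print(np.array([470,71.5])+70*x+12*y)
```

```text
198.0 448.0 73.23973083496094 203.29970326409494 444.3699307616222
skirt [537.4  70.8  62. ] nose [511.  57.  61.] peg [520.4  94.   64. ] line [518.5  61.1  87. ] [547.1  73.4  87. ] mid [532.8   67.25  87.  ]
29.78925980953536 -152.40270413135627
28.76178019525217 126.232418755447
bar deg -156.72891381076712
tool y deg 80.56634830596236
[541.034  72.004]
```

```bash
cat > go.py <<'E'
import sys
from h import *
# target x y z, tool-y yaw deg, pitch deg
def go(x,y,z,yaw,pitch):
    s=manip.sense();Rn=R.from_quat(s["eef_rot"])
    c=np.cos(np.radians(yaw));q=np.sin(np.radians(yaw))
    Rt=R.from_matrix(np.array([[-q,c,0],[c,q,0],[0,0,-1.]]))*R.from_euler('y',pitch,degrees=True)
    print("dpos",(Rn.inv().apply(np.array([x,y,z])-s["ee_pos"])/1000).round(4),"twist",(np.degrees((Rn.inv()*Rt).as_rotvec())/360).round(4))
if __name__=="__main__": go(*map(float,sys.argv[1:]))
E
python3 go.py 538.5 71.3 160 115.5 -10
```

```text
dpos [-0.0484  0.014   0.1944] twist [-0.0085 -0.0268 -0.0968]
```

```bash
python3 -m pendant '{"twist":[[-0.0085,-0.0268,-0.0968],[-0.0085,-0.0268,-0.0968],[-0.0085,-0.0268,-0.0968],[-0.0085,-0.0268,-0.0968],[-0.0085,-0.0268,-0.0968],[-0.0085,-0.0268,-0.0968],[-0.0085,-0.0268,-0.0968],[-0.0085,-0.0268,-0.0968],[-0.0085,-0.0268,-0.0968]],"delta_pos":[[0,0,0.02],[0,0,0.04],[-0.01,0.003,0.06],[-0.02,0.006,0.09],[-0.035,0.01,0.13],[-0.0484,0.014,0.17],[-0.0484,0.014,0.194],[-0.0484,0.014,0.194],[-0.0484,0.014,0.194]],"fingers":[0.6,0.6,0.6,0.6,0.6,0.6,0.6,0.6,0.6]}'
python3 - <<'E'
from h import *
import pickle
s=manip.sense();t=s["ee_pos"]
im=eyes.get_image("wrist")
T=R.from_quat(s["eef_rot"]).as_matrix()
print("tcp",t,proj(im,[t,t+T[:,2]*80])/.64, "yaw",np.degrees(np.arctan2(T[1,1],T[0,1])))
print("knob",proj(im,[[538.5,71.3,87],[538.5,71.3,62]])/.64)
cv2.imwrite("pics/k.png",cv2.resize(im["color"],(800,600)))
E
python3 go.py 538.5 71.3 82 115.5 -10
```

```text
time_s: 12.1
ee_pos: [538.4, 71.1, 160.6]
eef_rot: [-0.22, 0.972, 0.019, 0.084]
ft_force: [-0.9, -0.7, -0.3]
grip_width: 0.599
grasp_force: 0.0
tcp [538.41466062  71.05485069 160.56145248] [[404.8168233  362.57474787]
 [404.42429174 304.84250346]] yaw 115.47982185300334
knob [[404.92182542 283.46118807]
 [404.82503981 265.33916998]]
dpos [0.0142 0.0002 0.0783] twist [-0.      0.0001 -0.    ]
```

View pics/k.png

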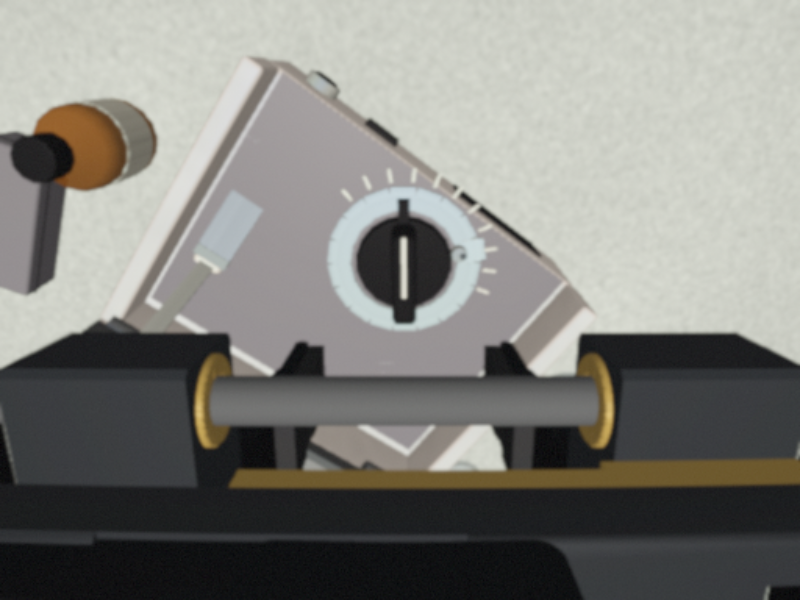

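Bar is aligned with the tool: nose (404,207), skirt centre (403,262), peg (460,253) about 80° clockwise.

```bash
python3 -m pendant '{"twist":[[0,0,0],[0,0,0],[0,0,0],[0,0,0],[0,0,0]],"delta_pos":[[0.006,0,0.03],[0.011,0,0.06],[0.0142,0,0.078],[0.0142,0,0.078],[0.0142,0,0.078]],"fingers":[0.6,0.6,0.6,0.6,0.6]}' 
python3 -m pendant '{"twist":[[0,0,0],[0,0,0],[0,0,0],[0,0,0],[0,0,0],[0,0,0],[0,0,0],[0,0,0],[0,0,0]],"delta_pos":[[0,0,0],[0,0,0],[0,0,0],[0,0,0],[0,0,0],[0,0,0],[0,0,0],[0,0,0],[0,0,0]],"fingers":[0,0,0,0,0,0,0,0,0]}' 40
python3 - <<'E'
from h import *
s=manip.sense();T=R.from_quat(s["eef_rot"])
print(s["ee_pos"],s["ft_force"].round(2),s["torque"].round(3),"up in tool",T.inv().apply([0,0,1]).round(4),np.array(s["effort"]).round(2))
E
```

```text
time_s: 12.65
ee_pos: [538.5, 71.5, 82.9]
eef_rot: [-0.22, 0.972, 0.019, 0.086]
ft_force: [0.1, -0.3, 0.0]
grip_width: 0.601
grasp_force: 0.0
time_s: 13.55
ee_pos: [537.3, 71.4, 81.0]
eef_rot: [-0.22, 0.972, 0.019, 0.085]
ft_force: [0.7, -0.5, -0.2]
grip_width: 0.007
grasp_force: 0.0
[537.25739764  71.40838535  81.03637566] [ 0.65 -0.54 -0.21] [-0.033  0.261  0.038] up in tool [-1.731e-01  4.000e-04 -9.849e-01] [ 0.000e+00 -4.105e+01  2.450e+00 -3.441e+01 -1.900e-01 -8.100e-01
  1.000e-02]
```

Run:
```python
from h import *
s=manip.sense();t=s["ee_pos"];T=R.from_quat(s["eef_rot"]).as_matrix()
tip=t+14*T[:,2];c=np.zeros((400,800,3),np.uint8)
for k,n in enumerate(("scene","side")):
    im=eyes.get_image(n);p=proj(im,[t,tip,[538,71,87]]);u,v=p[0].round().astype(int)
    cr=cv2.resize(im["color"][v-32:v+33,u-32:u+33],(400,400),interpolation=2)
    for q,col in zip(p,((0,0,255),(0,255,0),(255,255,0))):
        x,y=((q-[u-32,v-32]+.5)*400/65).astype(int);cv2.circle(cr,(x,y),3,col,-1)
    c[:,400*k:400*k+400]=cr
cv2.imwrite("pics/m.png",c)
```

```text
(no output)
```

View pics/m.png

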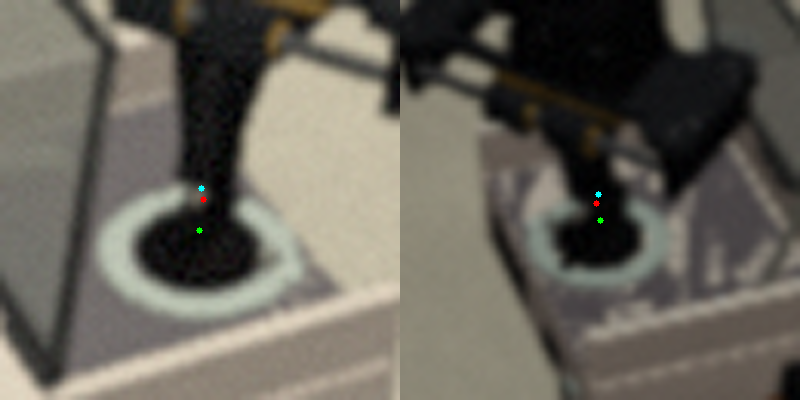

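Run:
```python
from h import *
s=manip.sense();t=s["ee_pos"];T=R.from_quat(s["eef_rot"]).as_matrix()
for n in("scene","side"):
    im=eyes.get_image(n);u,v=proj(im,[t])[0].round().astype(int)
    print(n,(u,v))
    for r in range(v-22,v+12,2):
        row=[]
        for c in range(u-7,u+9,3):
            p=deep(im,[(c,r)])[0];q=T.T@(p-t); row.append("%d,%d,%d(%d|%d)"%(*q,p[2],im["color"][r,c].max()))
        print(r,*row)
```

```text
scene (np.int64(271), np.int64(226))
204 80,-62,-7(74|144) -8,-15,-59(140|83) -12,-5,-63(145|16) 2,-4,-58(137|32) -14,10,-69(152|23) -36,26,-83(169|29)
206 81,-62,-1(68|140) -6,-15,-52(134|95) -9,-6,-56(138|19) -9,1,-59(141|33) -11,9,-63(145|17) -7,15,-63(144|11)
208 86,-64,7(59|151) 93,-58,8(56|106) -13,-3,-54(136|16) -6,0,-52(133|29) -11,10,-57(140|17) -7,16,-58(139|22)
210 82,-61,10(56|148) 90,-56,12(53|103) -9,-5,-46(128|21) -7,1,-48(129|24) -10,10,-52(134|19) 0,13,-48(128|58)
212 77,-58,13(54|118) 78,-50,11(56|97) -11,-3,-42(124|13) -11,4,-45(127|15) -12,12,-48(130|18) 8,11,-38(117|107)
214 71,-55,16(52|111) 71,-46,12(55|106) -9,-3,-35(118|24) -6,2,-37(118|12) -10,11,-41(123|9) 163,-50,53(0|149)
216 61,-50,15(54|114) 66,-44,15(53|107) -9,-3,-30(112|25) -12,5,-35(117|18) -6,10,-34(115|4) 159,-47,57(-3|179)
218 53,-46,17(54|115) 59,-40,17(53|101) -6,-3,-23(105|23) -14,7,-31(114|26) 0,9,-25(106|18) 146,-41,55(0|184)
220 49,-43,20(52|116) 49,-35,17(55|89) -10,-1,-20(103|18) -14,7,-25(108|21) -1,10,-21(102|29) 136,-36,56(1|188)
222 39,-38,19(54|114) -10,-8,-12(95|82) -11,0,-16(98|17)
[... 1967 characters left out ...]
,46,30(54|146) 10,4,-19(98|12) 12,-11,-30(108|2) -2,-10,-15(96|3) -44,12,35(53|64) -52,5,39(51|108)
181 -12,40,29(53|148) 13,2,-13(92|61) 9,-6,-15(94|6) -6,-6,0(81|6) -37,7,36(51|76) -43,0,38(50|80)
183 -2,33,27(54|132) 15,2,-6(84|82) 12,-7,-7(86|13) -1,-8,5(76|6) -22,-4,26(58|93) -31,-9,32(54|129)
185 11,22,17(61|66) 19,0,-1(78|22) 11,-5,3(75|4) -1,-6,15(65|2) -11,-11,22(60|24) -20,-17,28(56|136)
187 19,16,17(60|44) 22,0,5(71|5) 16,-7,7(70|6) 3,-10,18(61|8) -2,-18,20(60|7) -12,-23,27(55|138)
189 24,13,21(55|68) 27,-2,10(66|5) 14,-4,21(57|5) 11,-15,19(60|9) 6,-24,19(60|15) -3,-28,26(55|137)
191 30,9,23(52|112) 31,-5,14(61|27) 22,-10,21(56|12) 17,-19,20(57|23) 8,-24,26(53|95) 5,-35,23(56|138)
```

Depth shows the bar centred under the tool (rear end z≈86), but the shut fingertips end near z≈92: they are about 20 mm shorter than nominal, so they closed over the bar. Reopen, and go 20 mm lower.

```bash
python3 -m pendant '{"twist":[[0,0,0],[0,0,0],[0,0,0],[0,0,0],[0,0,0],[0,0,0],[0,0,0],[0,0,0],[0,0,0],[0,0,0]],"delta_pos":[[-0.0017,0,-0.01],[-0.0017,0,-0.01],[-0.0017,0,-0.01],[-0.0017,0,-0.01],[-0.0017,0,-0.01],[-0.0017,0,-0.01],[0.001,0,0.006],[0.0023,0,0.013],[0.0033,0,0.0185],[0.0033,0,0.0185]],"fingers":[0.5,0.5,0.5,0.5,0.5,0.5,0.5,0.5,0.5,0.5]}' 
python3 -m pendant '{"twist":[[0,0,0],[0,0,0],[0,0,0],[0,0,0],[0,0,0],[0,0,0],[0,0,0]],"delta_pos":[[0,0,0],[0,0,0],[0,0,0],[0,0,0],[0,0,0],[0,0,0],[0,0,0]],"fingers":[0,0,0,0,0,0,0]}' 40
cat > st.py <<'E'
from h import *
s=manip.sense();T=R.from_quat(s["eef_rot"]);M=T.as_matrix()
print(s["ee_pos"].round(1),"F",s["ft_force"].round(2),"M",s["torque"].round(3),"tipyaw",np.degrees(np.arctan2(M[1,1],M[0,1])).round(2),"w",s["grip_width"],s["grasp_force"],"j7",s["joints"][-1].round(3),"eff",s["effort"][-1].round(3),"tilt",np.degrees(np.arccos(-M[2,2])).round(2))
E
python3 st.py
```

```text
time_s: 14.75
ee_pos: [536.7, 71.2, 61.5]
eef_rot: [-0.22, 0.972, 0.019, 0.084]
ft_force: [0.1, -0.7, 0.2]
grip_width: 0.495
grasp_force: 0.0
time_s: 15.45
ee_pos: [537.7, 70.7, 62.5]
eef_rot: [-0.22, 0.972, 0.019, 0.085]
ft_force: [2.1, -4.0, 0.9]
grip_width: 0.135
grasp_force: 40.0
[537.7  70.7  62.5] F [ 2.12 -4.01  0.91] M [-0.945 -0.226 -0.174] tipyaw 115.48 w 0.1348534806251434 39.99394476413727 j7 1.954 eff 0.006 tilt 10.0
```

```bash
python3 -m pendant '{"twist":[[0.0024,0,0.0137],[0.0048,0,0.0274],[0.0072,0,0.041],[0.0096,0,0.0547],[0.012,0,0.0684],[0.0144,0,0.082],[0.0168,0,0.0957],[0.0192,0,0.1094],[0.0192,0,0.1094],[0.0192,0,0.1094]],"delta_pos":[[0,0,0],[0,0,0],[0,0,0],[0,0,0],[0,0,0],[0,0,0],[0,0,0],[0,0,0],[0,0,0],[0,0,0]],"fingers":[0,0,0,0,0,0,0,0,0,0]}'
cat >> st.py <<'E'
L=.21
Mk=s["torque"]-np.cross(M[:,2]*L,s["ft_force"]);print("Mk",Mk.round(3),"F tool",T.inv().apply(s["ft_force"]).round(2))
E
python3 st.py
```

```text
time_s: 16.45
ee_pos: [537.6, 71.6, 62.5]
eef_rot: [0.124, 0.988, -0.01, 0.086]
ft_force: [3.2, -0.9, 0.8]
grip_width: 0.135
grasp_force: 40.0
[537.6  71.6  62.5] F [ 3.16 -0.95  0.81] M [-0.151 -0.427 -0.047] tipyaw 75.7 w 0.13516750783418932 40.00375270843506 j7 1.076 eff -0.23 tilt 9.98
Mk [ 0.053  0.256 -0.042] F tool [-3.39 -0.14 -0.23]
```

```bash
python3 -m pendant '{"twist":[[0.0024,0,0.0137],[0.0048,0,0.0274],[0.0072,0,0.041],[0.0072,0,0.041],[0.0072,0,0.041]],"delta_pos":[[0,0,0],[0,0,0],[0,0,0],[0,0,0],[0,0,0]],"fingers":[0,0,0,0,0]}' >/dev/null; python3 st.py
python3 -m pendant '{"twist":[[0.0005,0,0.0027],[0.001,0,0.0054],[0.001,0,0.0054]],"delta_pos":[[0,0,0],[0,0,0],[0,0,0]],"fingers":[0,0,0]}' >/dev/null; python3 st.py
python3 -m pendant '{"twist":[[0.0005,0,0.0027],[0.0005,0,0.0027],[0.0005,0,0.0027]],"delta_pos":[[0,0,0],[0,0,0],[0,0,0]],"fingers":[0,0,0]}' >/dev/null; python3 st.py
```

```text
[537.7  71.9  62.5] F [ 4.82  0.92 -0.46] M [ 0.341 -0.958  0.03 ] tipyaw 60.79 w 0.13536583321275367 40.002150535583496 j7 0.776 eff -0.176 tilt 9.97
Mk [ 0.143  0.024 -0.084] F tool [-3.62  3.15  1.11]
[537.7  71.9  62.5] F [ 5.43  2.   -0.96] M [ 0.399 -1.083  0.258] tipyaw 58.72 w 0.1293806602352399 39.998520612716675 j7 0.736 eff -0.343 tilt 9.97
Mk [-0.033  0.01   0.094] F tool [-3.38  4.53  1.57]
[537.8  71.9  62.5] F [ 5.98  0.89 -0.75] M [ 0.477 -1.153  0.225] tipyaw 57.76 w 0.1334971929728633 39.9984472990036 j7 0.718 eff -0.051 tilt 9.97
Mk [0.279 0.061 0.083] F tool [-4.38  3.94  1.53]
```

```bash
cat > av.py <<'E'
from h import *
A=[]
for i in range(8):
    eyes.get_image("side");s=manip.sense();M=R.from_quat(s["eef_rot"]).as_matrix()
    A.append(np.r_[s["ft_force"],s["torque"],s["effort"][-1],s["joints"][-1]]+0.)
A=np.array(A);m=A.mean(0);sd=A.std(0)
for L in(.15,.21,.25):
    k=m[3:6]-np.cross(M[:,2]*L,m[:3]);print(L,"Mk",k.round(3),end=" ")
print("\nF",m[:3].round(2),"M",m[3:6].round(3),"sd",sd[:6].round(3),"eff",m[6].round(3),sd[6].round(3),"j7",m[7].round(4),"yaw",np.degrees(np.arctan2(M[1,1],M[0,1])).round(2),s["time_s"])
E
python3 av.py
python3 -m pendant '{"twist":[[0,0,0],[0,0,0]],"delta_pos":[[-0.0012,0.0008,0],[-0.0012,0.0008,0]],"fingers":[0,0]}' >/dev/null; python3 av.py
```

```text
0.15 Mk [ 0.226 -0.278  0.081] 0.21 Mk [0.139 0.056 0.037] 0.25 Mk [0.08  0.278 0.008] 
F [ 5.84  1.36 -1.36] M [ 0.445 -1.111  0.191] sd [0.479 0.641 0.549 0.018 0.03  0.029] eff -0.023 0.002 j7 0.7183 yaw 57.76 17.95
0.15 Mk [0.194 0.24  0.06 ] 0.21 Mk [0.133 0.127 0.061] 0.25 Mk [0.092 0.052 0.062] 
F [-2.83  1.63  6.35] M [0.349 0.521 0.056] sd [0.367 0.44  0.412 0.021 0.029 0.037] eff -0.041 0.006 j7 0.72 yaw 57.72 18.55
```

```bash
sed -i 's/range(8)/range(5)/; s/for L in(.15,.21,.25)/for L in(.21,)/' av.py
python3 -m pendant '{"twist":[[0.0005,0,0.0027],[0.0005,0,0.0027]],"delta_pos":[[0,0,0],[0,0,0]],"fingers":[0,0]}' >/dev/null; python3 av.py
python3 -m pendant '{"twist":[[0.0005,0,0.0027],[0.0005,0,0.0027]],"delta_pos":[[0,0,0],[0,0,0]],"fingers":[0,0]}' >/dev/null; python3 av.py
```

```text
0.21 Mk [ 0.219  0.164 -0.002] 
F [-2.57  1.54  6.56] M [ 0.407  0.499 -0.007] sd [0.38  0.338 0.396 0.022 0.015 0.011] eff -0.034 0.041 j7 0.7012 yaw 56.72 19.0
0.21 Mk [ 0.122  0.177 -0.002] 
F [-2.35  1.96  6.48] M [0.397 0.471 0.009] sd [0.415 0.694 0.386 0.017 0.02  0.023] eff -0.033 0.041 j7 0.6827 yaw 55.73 19.45
```

```bash
echo 'import sys; sys.exit(int(k[2]>0.07))' >> av.py
python3 -m pendant '{"twist":[[0.0005,0,0.0027],[0.0005,0,0.0027]],"delta_pos":[[0,0,0],[0,0,0]],"fingers":[0,0]}' >/dev/null; python3 av.py && python3 -m pendant '{"twist":[[0.0005,0,0.0027],[0.0005,0,0.0027]],"delta_pos":[[0,0,0],[0,0,0]],"fingers":[0,0]}' >/dev/null && python3 av.py && python3 -m pendant '{"twist":[[0.0005,0,0.0027],[0.0005,0,0.0027]],"delta_pos":[[0,0,0],[0,0,0]],"fingers":[0,0]}' >/dev/null && python3 av.py && python3 -m pendant '{"twist":[[0.0005,0,0.0027],[0.0005,0,0.0027]],"delta_pos":[[0,0,0],[0,0,0]],"fingers":[0,0]}' >/dev/null && python3 av.py
```

```text
0.21 Mk [0.204 0.212 0.021] 
F [-2.07  1.63  5.81] M [0.42  0.47  0.025] sd [0.177 0.348 0.369 0.006 0.04  0.026] eff -0.033 0.041 j7 0.6642 yaw 54.75 19.9
0.21 Mk [0.175 0.153 0.027] 
F [-2.28  1.96  5.99] M [0.453 0.453 0.034] sd [0.289 0.744 0.522 0.035 0.012 0.031] eff -0.032 0.041 j7 0.6459 yaw 53.75 20.35
0.21 Mk [0.15  0.151 0.033] 
F [-2.19  2.13  5.99] M [0.459 0.435 0.045] sd [0.471 0.333 0.323 0.036 0.033 0.014] eff -0.032 0.04 j7 0.6277 yaw 52.77 20.8
0.21 Mk [0.191 0.093 0.016] 
F [-2.34  2.01  5.71] M [0.478 0.417 0.019] sd [0.382 0.63  0.564 0.027 0.035 0.016] eff -0.031 0.04 j7 0.6096 yaw 51.78 21.25
```

```bash
python3 -m pendant '{"twist":[[0.0004,0,0.0022],[0.0004,0,0.0022]],"delta_pos":[[0,0,0],[0,0,0]],"fingers":[0,0]}' >/dev/null; python3 av.py && python3 -m pendant '{"twist":[[0.0004,0,0.0022],[0.0004,0,0.0022]],"delta_pos":[[0,0,0],[0,0,0]],"fingers":[0,0]}' >/dev/null && python3 av.py && python3 -m pendant '{"twist":[[0.0004,0,0.0022],[0.0004,0,0.0022]],"delta_pos":[[0,0,0],[0,0,0]],"fingers":[0,0]}' >/dev/null && python3 av.py && python3 -m pendant '{"twist":[[0.0004,0,0.0022],[0.0004,0,0.0022]],"delta_pos":[[0,0,0],[0,0,0]],"fingers":[0,0]}' >/dev/null && python3 av.py&& python3 -m pendant '{"twist":[[0.0004,0,0.0022],[0.0004,0,0.0022]],"delta_pos":[[0,0,0],[0,0,0]],"fingers":[0,0]}' >/dev/null && python3 av.py && python3 -m pendant '{"twist":[[0.0004,0,0.0022],[0.0004,0,0.0022]],"delta_pos":[[0,0,0],[0,0,0]],"fingers":[0,0]}' >/dev/null && python3 av.py
```

```text
0.21 Mk [0.202 0.138 0.104] 
F [-2.14  1.86  5.77] M [0.455 0.42  0.107] sd [0.259 0.396 0.729 0.018 0.026 0.023] eff -0.11 0.033 j7 0.5951 yaw 50.99 21.7
```

```bash
python3 -m pendant '{"twist":[[0.0001,0,0.0008],[0.0001,0,0.0008]],"delta_pos":[[0,0,0],[0,0,0]],"fingers":[0,0]}' >/dev/null; python3 av.py
```

```text
0.21 Mk [ 0.153 -0.002  0.194] 
F [-2.77  2.    5.61] M [0.439 0.416 0.186] sd [0.198 0.421 0.491 0.034 0.01  0.031] eff -0.153 0.012 j7 0.59 yaw 50.7 22.15
```

```bash
python3 -m pendant '{"twist":[[0.0001,0,0.0004],[0.0001,0,0.0004],[0.0001,0,0.0004]],"delta_pos":[[0,0,0],[0,0,0],[0,0,0]],"fingers":[0,0,0]}' >/dev/null; python3 av.py
python3 -m pendant '{"twist":[[0,0,0],[0,0,0],[0,0,0],[0,0,0],[0,0,0],[0,0,0]],"delta_pos":[[0,0,0],[0,0,0],[0,0,0],[0,0,0],[0,0,0],[0,0,0]],"fingers":[0.45,0.45,0.45,0.45,0.45,0.45]}'
python3 -m pendant '{"twist":[[0,0,0],[0,0,0],[0,0,0],[0,0,0],[0,0,0],[0,0,0]],"delta_pos":[[-0.0026,0,-0.015],[-0.0052,0,-0.03],[-0.0086,0,-0.05],[-0.014,0,-0.08],[-0.0173,0,-0.1],[-0.0173,0,-0.1]],"fingers":[0.45,0.45,0.45,0.45,0.45,0.45]}'
python3 - <<'E'
from h import *
im=eyes.get_image("wrist");c=np.zeros((600,800,3),np.uint8)
c[:]=cv2.resize(im["color"],(800,600))
c[400:,:300]=cv2.resize(eyes.get_image("scene")["color"][120:290,150:350],(300,200));c[400:,500:]=cv2.resize(eyes.get_image("side")["color"][110:260,180:350],(300,200))
cv2.imwrite("pics/z.png",c)
E
```

```text
0.21 Mk [0.147 0.061 0.187] 
F [-2.51  1.96  5.8 ] M [0.419 0.42  0.183] sd [0.459 0.373 0.183 0.037 0.036 0.031] eff -0.17 0.0 j7 0.5873 yaw 50.56 22.7
time_s: 23.3
ee_pos: [538.6, 71.4, 62.4]
eef_rot: [0.337, 0.937, -0.03, 0.081]
ft_force: [0.4, -0.5, 0.1]
grip_width: 0.445
grasp_force: 0.0
time_s: 23.9
ee_pos: [540.1, 72.1, 166.8]
eef_rot: [0.337, 0.937, -0.028, 0.083]
ft_force: [1.4, 0.1, 0.2]
grip_width: 0.448
grasp_force: 0.0
```

View pics/z.png

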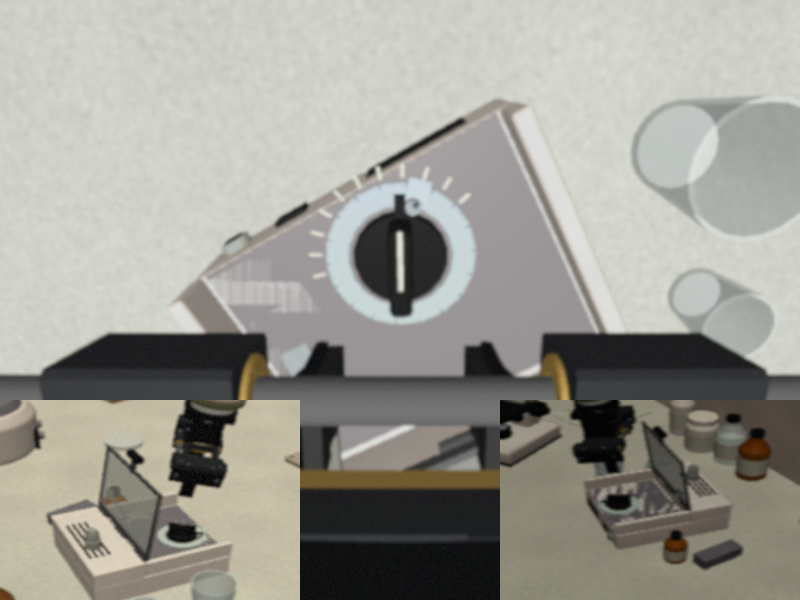

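The nose at (400,203) bears against the peg at (413,206). The guard stands propped and the gripper is clear.

```bash
python3 -c "
from workcell import manip
print(manip.finish_job())"
```

```text
the job is handed in; nothing more can be done
None
```

I handed the job in with the guard propped on its stay, the knob let go with its nose against the stop peg (about 5 N measured just before release), and the arm clear; the hand-in returned no verdict.

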